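# Hover the cover over the duct box for its screws

### The job

Pick up the aluminium cover plate by its bridge handle, gripping gently since the thin handle dents at a squeeze of about 30 N (10 to 15 N is plenty), and bring it over the galvanised duct box without knocking the box. Finish while still holding it: level and still, hovering about a centimetre above the flange without touching it, turned so that its three holes line up with the three threaded holes and each threaded hole lies wholly within the hole above it. Do not put it down or let go, and leave the book, the tape and the screwdriver where they are.

Things in the scene. Friction and masses are not known exactly. Their poses are not given: they have to be found in the camera images.
- cover: loose aluminium cover plate, 180 (x) x 120 (y) x 4 mm, 0.22 to 0.38 kg, balanced about its middle, flat on the bench, handle up (z). Origin: centre of the underside. Holes: three of 16 mm, two at the -x end, one at the +x end. Bridge handle in the middle: level bar 78 mm along x, 12 wide, 12 high, its middle 40 mm above the underside, 30 mm of air beneath; 8 mm legs at x = -35 and +35
- cover_handle (a point): middle of the handle's bar, 40 mm above the cover's underside; axes as the cover's
- cover_hole0 (a point): centre of the cover's hole at x = -70, y = +42 mm, at the underside
- cover_hole1 (a point): centre of the cover's hole at x = -70, y = -42 mm, at the underside
- cover_hole2 (a point): centre of the cover's hole at x = +70, y = 0 mm, at the underside
- duct: fixed galvanised duct box, 180 (x) x 120 (y) mm, top flange 96 mm above the bench. Origin: centre of its base; x points to the round pipe stub (76 mm across, on the +x end, reaching 138 mm from the middle, lower than the flange). Flange: 100 x 56 mm opening in the middle and three 8 mm threaded holes in the cover's pattern, two at the -x end, one at the +x (pipe) end
- duct_top (a point): centre of the flange's upper face, 96 mm above the bench; axes as the box's
- duct_hole0 (a point): mouth of the threaded hole at x = -70, y = +42 mm of the box; belongs under cover_hole0
- duct_hole1 (a point): mouth of the threaded hole at x = -70, y = -42 mm; belongs under cover_hole1
- duct_hole2 (a point): mouth of the threaded hole at x = +70, y = 0 (pipe end); belongs under cover_hole2
- tape: bystander: loose black roll of tape lying flat, 90 mm across, 25 mm tall; origin at the centre of its underside
- book: bystander: loose blue book lying flat, 90 x 130 x 20 mm; origin at the centre of its underside
- driver: bystander: loose screwdriver about 200 mm long, lying on the bench
- tin: bystander: grey paint tin, 70 mm across and 75 mm tall, stuck to the bench by dried paint; origin at the centre of its base
Not all that is in view belongs to the job. Of the things like the cover, leave any that is blue; of the rest the larger one is meant.

How it is judged (in metres and radians):
On the way:
1. the cover is lifted clear of the bench in the fingers (height (world z) of cover above 0.03 m and contact force between the fingers and cover above 1 N and contact force between cover and duct below 0.2 N), for 0.2 s.
At the end, for the whole second after the job is handed in: The cover is held in the fingers, not touching the duct box, handle up and level within 0.08 rad, its underside's centre 4 to 18 mm above the flange, every cover hole within 4 mm (horizontally) of its own threaded hole, and at rest (under 15 mm/s and 0.1 rad/s) (horizontal distance between cover_hole0 and duct_hole0 below 0.004 m and horizontal distance between cover_hole1 and duct_hole1 below 0.004 m and horizontal distance between cover_hole2 and duct_hole2 below 0.004 m and z of cover in the frame of duct_top between 0.004 and 0.018 m and angle between cover's own z axis and vertical below 0.08 rad and contact force between the fingers and cover above 1 N and contact force between cover and duct below 0.2 N and linear speed of cover below 0.015 m/s and angular speed of cover below 0.1 rad/s); the arm keeps its last pose, push and grip.
It fails at once if the cover is squeezed or pushed by the fingers with more than 60 N in all (30 N a finger) (contact force between the fingers and cover above 60 N).
It fails at once if the cover is knocked against the duct box with more than 5 N (contact force between cover and duct above 5 N).
It fails at once if the arm or the gripper pushes the duct box with more than 5 N (contact force between the arm and duct above 5 N).
It fails at once if the tape, the book or the screwdriver is moved more than 20 mm (distance of any of tape, book, driver from where it was at the start of the episode above 0.02 m).
It also fails if it takes over 42 s, if anything falls off the work surface, if the arm or the gripper's body presses on something with over 40 N, if the wrist force passes 120 N, or if a joint passes its speed limit or range.

### The arm

A 6-joint arm with a two-finger parallel gripper is mounted at the origin on the work surface. World frame = base frame: x ahead of the robot, y to its left, z up, the work surface at z = 0. Lengths are in mm, angles in degrees, forces in N, time in s.
With the tool pointing down it reaches from about 150 to 775 mm from the base axis. Payload 6.1 kg.
Tool frame: the origin (TCP) lies midway between the tips of the shut fingers; the grasp point (between the pads) lies 19 mm behind it; z points along the fingers, y is the line along which they close (so a half turn about z gives the same grasp; the last joint's range is limited). The gripper opens to 85 mm and grips with 20 to 120 N. Pads are 22 mm wide; open, the fingers measure 114 mm over their backs; the gripper's body (76 mm by 85 mm) begins 54 mm behind the grasp point. The pads swing forward as they close: fully open they stand 13 mm farther back than shut.
Start: joints at [74.886, 7.208, -2.269, 80.523, 0, 90], TCP at [136.888, 506.823, 231.295] pointing down, gripper open.
Joint ranges: [-155.77, 155.77], [-54.66, 111.73], [-72.52, 77.12], [-102.08, 115.82], [-83.92, 84.16], [-180, 180]. Speed limits (degrees/s): [136.94, 136.94, 172.46, 180, 180, 180].

### API

Orientations are given as [roll, pitch, yaw] about the fixed x, y, z axes, in that order (R = Rz(yaw) Ry(pitch) Rx(roll)).
In Python, from cell import get_obs, camera, camera_model, close_job gives the robot as it stands. The module is installed in compiled form; this text tells all that it offers.
- The arm moves only by the tool jog_arm, never from a script. Its argument "deltas" is text: rows parted by semicolons, each of 7 numbers parted by spaces: the shift along the world's x, y, z in cm, then the turn, a rotation vector about the world's x, y, z in degrees, then the opening, from 0 (shut) to 1 (fully open). A call has 1 to 10 rows; each row shifts and turns the commanded pose from where the row before left it; what a row does not reach is not made up. A row lasts 1/8 s, in which the tool goes at most 62.5 mm and 10.7 degrees, less where a joint would pass 70% of its speed; a pose out of reach is approached as far as the arm can. A call is refused whole if a number of a shift passes 6.25 or a number of a turn 10.7, either way. A call with a gripper value outside its range is refused whole. The fingers move at their own pace and stop on an object; "newtons" is the grip in N (left out, the last holds). Time passes only in rows, so rows that do not move let the fingers close. It gives the time, the measured TCP pose, the force, the opening and the grip force at its end, in the units of the state.
- get_obs(): the state, without advancing time (a new reading comes with each control period).
- camera(name): name is "side" or "top" or "wrist"; returns the picture (480x640x3 uint8, red, green, blue); there is no depth.
- camera_model(name): a dict with "fx", "fy", "cx", "cy" (pixels), "extrinsics" (4x4, takes a point from world to camera coordinates). Camera axes: x right, y up, looking along -z (the intrinsics and any distortion apply to the point x, -y, -z); pixel columns grow to the right and rows downward; lengths in mm; the calibration is good to about 2 mm. The wrist camera is an equidistant fisheye: a pixel r from the principal point sees the ray r / f radians off the axis. A picture is of the moment at which its call begins: read the wrist's pose just before it. camera_model takes no time and is no camera call; for the wrist camera it gives the pose at the moment of the call.
- close_job(): hands the job in; it is judged then, once.
The state is a dict: "t": time; "joint_positions": joint angles; "qd": joint speeds; "effort": joint torques, N m; "ee_pos": TCP position; "tcp_rot": TCP orientation; "force": force on the tool from outside, world axes, zero at the start; "ft_torque": the same for the moment, N m; "finger_gap": finger opening in mm; "finger_force": force on a finger pad.
Only numpy, scipy, OpenCV 4.12 (cv2) and the standard library are available. Lean on these libraries where they do the work, as an engineer would, in place of code of your own. Each camera call takes 0.05 s, during which the arm holds its last target. There are 200 camera calls.

## Working session

There is one attempt and no reset: what is moved stays moved. The work goes in short steps, Python scripts to look and compute and a tool call to move; the robot and the scene stay as the last step left them, time stands still between calls to the robot, and variables do not carry over. Pictures are saved under pics/ and viewed, at most 10 in all, crops included, and the job is handed in when it is done.

Besides the shell and the picture viewer there is one more tool, called after "Emit:" as a command line: name --argument value ..., lists and objects as JSON in quotes. jog_arm: Moves the arm, as the interface text tells. Its arguments: {"type":"object","properties":{"deltas":{"type":"string"},"newtons":{"type":"number"}},"required":["deltas"]}

```bash
mkdir -p pics
python3 - <<'E'
from cell import *
import cv2,numpy as np
o=get_obs();print({k:np.round(v,2).tolist() for k,v in o.items()})
for n in("top","side","wrist"):
    m=camera_model(n);print(n,{k:np.round(v,3).tolist() for k,v in m.items()})
    cv2.imwrite(f"pics/{n}0.png",camera(n)[:,:,::-1])
E
```

```text
{'t': 0.0, 'joint_positions': [74.89, 7.24, -2.33, 80.52, 0.0, 90.0], 'qd': [-0.08, -0.13, -0.04, 0.04, 0.11, -0.03], 'effort': [-0.0, -43.59, 35.29, 0.02, 0.0, -0.0], 'ee_pos': [136.78, 506.46, 230.52], 'tcp_rot': [-179.91, -0.0, 164.89], 'force': [0.27, 0.34, -0.23], 'ft_torque': [-0.02, 0.02, -0.01], 'finger_force': 0.0, 'finger_gap': 85.61}
top {'fx': 619.647, 'fy': 619.647, 'cx': 317.107, 'cy': 236.045, 'extrinsics': [[-0.012, -1.0, -0.005, 104.678], [0.982, -0.013, 0.19, -580.604], [-0.19, -0.003, 0.982, -1241.012], [0.0, 0.0, 0.0, 1.0]]}
side {'fx': 462.95, 'fy': 462.95, 'cx': 319.08, 'cy': 238.028, 'extrinsics': [[-0.905, -0.426, -0.003, 561.353], [0.314, -0.669, 0.674, -167.622], [-0.289, 0.608, 0.739, -825.068], [0.0, 0.0, 0.0, 1.0]]}
wrist {'fx': 371.648, 'fy': 371.648, 'cx': 322.648, 'cy': 242.231, 'extrinsics': [[0.261, 0.965, -0.003, -524.277], [-0.931, 0.251, -0.265, 33.791], [-0.255, 0.072, 0.964, -378.169], [0.0, 0.0, 0.0, 1.0]]}
```

View pics/top0.png

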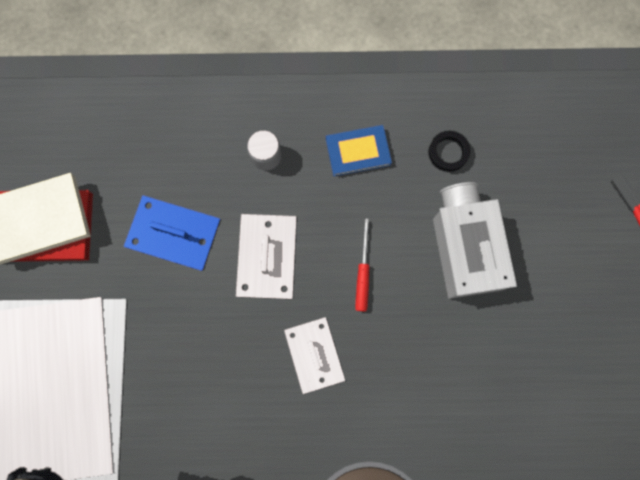

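View pics/side0.png

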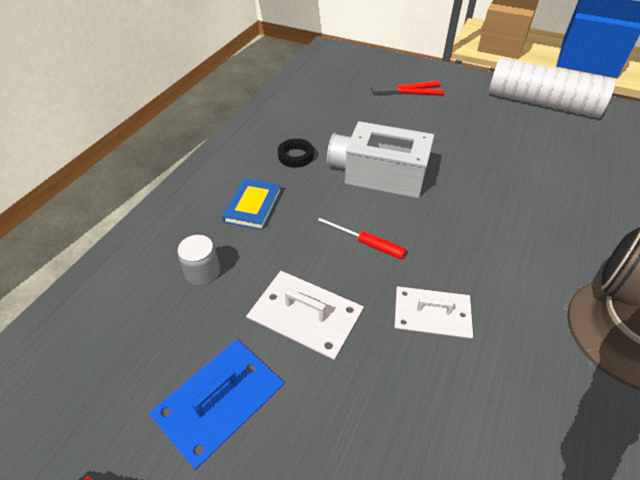

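The larger bare plate is centred near (267,257) in the top view, with its single hole at (268,224). The duct flange is near (474,247), its pipe towards the top, with holes at (471,213), (463,283) and (506,278). Next I measure the holes precisely.

```bash
cat > h.py <<'E'
import numpy as np,cv2
from cell import *
def ray(m,u,v,fish=False):
    E=np.array(m["extrinsics"]);R,t=E[:3,:3],E[:3,3]
    a=np.array([(u-m["cx"])/m["fx"],(v-m["cy"])/m["fy"]])
    if fish:
        r=np.hypot(*a);d=np.array([*(a*np.sin(r)/max(r,1e-9)),np.cos(r)])
    else: d=np.array([*a,1.])
    return -R.T@t, R.T@(d*[1,-1,-1])
def onz(m,u,v,z,fish=False):
    o,d=ray(m,u,v,fish);return o+d*(z-o[2])/d[2]
def proj(m,p,fish=False):
    E=np.array(m["extrinsics"]);c=(E[:3,:3]@p+E[:3,3])*[1,-1,-1]
    if fish:
        s=np.hypot(c[0],c[1]);k=np.arctan2(s,c[2])/s
    else:k=1/c[2]
    return np.array([m["cx"]+m["fx"]*c[0]*k,m["cy"]+m["fy"]*c[1]*k])
def dark(g,u,v,w=7):
    """weighted centroid of the dark blob near u,v"""
    p=g[v-w:v+w+1,u-w:u+w+1].astype(float);b=np.percentile(p,70)
    q=np.clip(b*.85-p,0,None);n,l=cv2.connectedComponents((q>0).astype(np.uint8))
    k=[i for i in range(1,n)];yy,xx=np.mgrid[-w:w+1,-w:w+1]
    k=min(k,key=lambda i:np.hypot(xx[l==i],yy[l==i]).min()-1e-3*(l==i).sum());q=q*(l==k)
    return u+(q*xx).sum()/q.sum(),v+(q*yy).sum()/q.sum()
L=np.array([[-70,42],[-70,-42],[70,0.]])
def fit(P):
    """2D rigid fit of the hole pattern: centre, yaw, residuals"""
    P=np.array(P)[:,:2];a=L-L.mean(0);b=P-P.mean(0)
    th=np.arctan2((a[:,0]*b[:,1]-a[:,1]*b[:,0]).sum(),(a*b).sum())
    R=np.array([[np.cos(th),-np.sin(th)],[np.sin(th),np.cos(th)]])
    c=P.mean(0)-R@L.mean(0);return c,np.degrees(th),np.linalg.norm(P-(L@R.T+c),axis=1)
E
python3 - <<'E'
from h import *
g=cv2.imread("pics/top0.png",0);m=camera_model("top")
for n,z,c in(("cover",4,[(245,287),(284,289),(268,224)]),("duct",96,[(463,283),(506,278),(471,213)])):
    px=[dark(g,*q) for q in c];P=[onz(m,*q,z) for q in px]
    print(n,np.round(px,1).tolist(),np.round(P,1).tolist(),fit(P))
gs=cv2.imread("pics/side0.png",0);ms=camera_model("side")
px=[dark(gs,*q) for q in [(362,309),(328,346),(273,297)]];print(px,fit([onz(ms,*q,4) for q in px]))
cv2.imwrite("pics/z.png",cv2.resize(cv2.imread("pics/wrist0.png"),None,fx=1,fy=1))
E
```

```text
cover [[244.4, 286.8], [283.6, 288.4], [267.6, 223.8]] [[483.0, 254.8, 4.0], [478.5, 170.6, 4.0], [620.6, 205.4, 4.0]] (array([550.66653821, 209.04474955]), np.float64(-3.010827542367115), array([0.15229273, 0.18574242, 0.03543315]))
duct [[463.7, 283.7], [505.0, 277.2], [470.3, 212.9]] [[473.4, -194.1, 96.0], [485.5, -277.3, 96.0], [618.1, -215.9, 96.0]] (array([ 548.76202289, -225.77374441]), np.float64(8.14646473135548), array([0.07757612, 0.05560971, 0.04170625]))
[(np.float64(364.5674450177295), np.float64(308.90103489033316)), (np.float64(328.06906910311056), np.float64(345.25727759136663)), (np.float64(272.561787307883), np.float64(296.5413981160139))] (array([540.85903771, 211.81861238]), np.float64(6.778768399992364), array([85.70036256, 96.00014251, 14.45458682]))
```

View pics/wrist0.png

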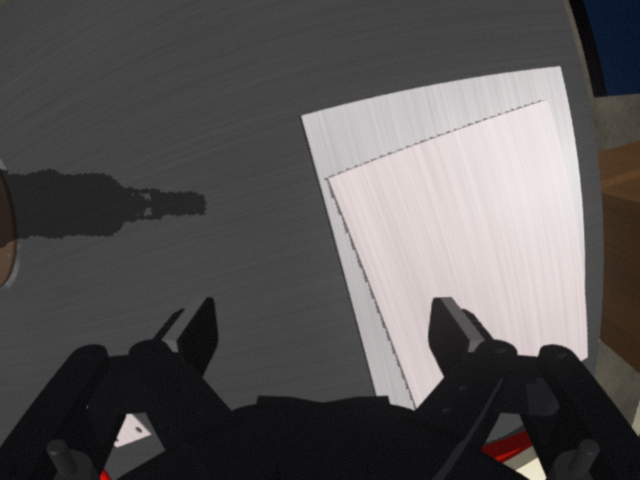

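Fit residuals are below 0.2 mm. Cover: centre (550.7, 209.0), yaw -3.0°. Duct: centre (548.8, -225.8), yaw 8.1°. The wrist picture shows only paper and fingers for now. Next I go above the handle with a yaw of +12.1°.

Emit:
jog_arm --deltas "2.4 -1.8 -0.5 0 0 0.6 1;4.6 -3.3 -0.9 0 0 1.4 1;4.6 -3.3 -0.9 0 0 1.4 1;4.6 -3.3 -0.9 0 0 1.4 1;4.6 -3.3 -0.9 0 0 1.4 1;4.6 -3.3 -0.9 0 0 1.4 1;4.6 -3.3 -0.9 0 0 1.4 1;4.6 -3.3 -0.9 0 0 1.4 1;4.6 -3.3 -0.9 0 0 1.1 0.6;2.2 -1.55 -0.35 0 0 0.6 0.6" --newtons 20

```text
t: 1.4
ee_pos: [552.5, 207.1, 149.4]
tcp_rot: [-179.9, -0.1, 176.9]
force: [-0.9, -0.2, -0.3]
finger_gap: 52.1
finger_force: 0.0
```

Emit:
jog_arm --deltas "0 0 0 0 0 0 0.6;0 0 0 0 0 0 0.6"

```text
t: 1.65
ee_pos: [550.2, 209.6, 150.6]
tcp_rot: [-180.0, -0.1, 177.0]
force: [-0.8, -0.2, -0.2]
finger_gap: 51.6
finger_force: 0.0
```

Run:
```python
from h import *
o=get_obs();m=camera_model("wrist");im=camera("wrist")[:,:,::-1].copy()
print({k:np.round(o[k],1).tolist() for k in("ee_pos","tcp_rot","joint_positions","finger_gap")})
print([np.round(proj(m,np.array([a,b,4.]),True)).tolist() for a,b in [(483,254.8),(478.5,170.6),(620.6,205.4)]])
cv2.imwrite("pics/w1.png",im)
```

```text
{'ee_pos': [550.2, 209.6, 150.6], 'tcp_rot': [-180.0, -0.1, 177.0], 'joint_positions': [20.8, 14.7, -3.2, 72.1, 0.0, 23.9], 'finger_gap': 51.6}
[[376.0, 141.0], [267.0, 141.0], [322.0, 309.0]]
```

View pics/w1.png

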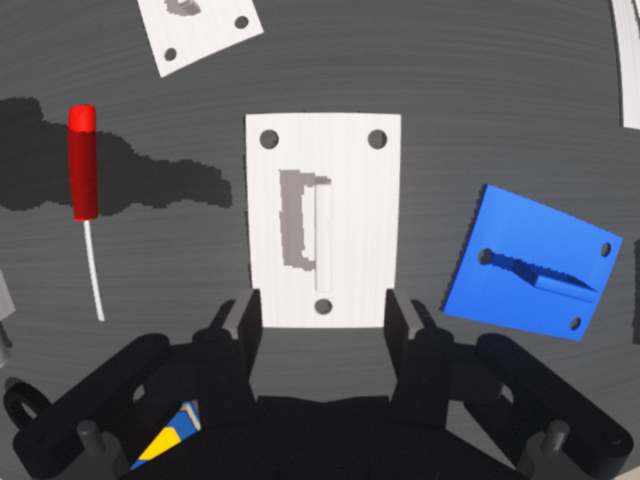

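The cover's holes appear at (269,139), (377,139) and (323,307), within 2 px of prediction. The handle lies centred between the fingers, so I descend and close.

Emit:
jog_arm --deltas "0 0 -1.5 0 0 0 0.6;0 0 -2.5 0 0 0 0.6;0 0 -3 0 0 0 0.6;0 0 -2.5 0 0 0 0.6;0 0 -1.8 0 0 0 0.6;0 0 -1 0 0 0 0.5;0 0 -0.5 0 0 0 0.4;0 0 0 0 0 0 0.35;0 0 0 0 0 0 0.3"

```text
t: 2.82
ee_pos: [551.5, 209.5, 23.6]
tcp_rot: [180.0, 0.1, 177.0]
force: [0.1, -0.7, 0.9]
finger_gap: 25.4
finger_force: 0.0
```

Emit:
jog_arm --deltas "0 0 0 0 0 0 0.25;0 0 0 0 0 0 0.2;0 0 0 0 0 0 0.17;0 0 0 0 0 0 0.14;0 0 0 0 0 0 0.11;0 0 0 0 0 0 0.08;0 0 0 0 0 0 0.05;0 0 0 0 0 0 0.05" --newtons 20

```text
t: 3.82
ee_pos: [551.0, 209.5, 23.0]
tcp_rot: [180.0, 0.0, 177.0]
force: [0.2, 1.5, 2.3]
finger_gap: 11.3
finger_force: 20.1
```

Emit:
jog_arm --deltas "0 0 0 0 0 0 0.05;0 0 0 0 0 0 0.05" --newtons 15

```text
t: 4.08
ee_pos: [551.0, 209.5, 22.9]
tcp_rot: [180.0, 0.0, 177.0]
force: [-0.8, 1.3, 2.7]
finger_gap: 11.3
finger_force: 20.2
```

Emit:
jog_arm --deltas "0 0 0.3 0 0 0 0.05;0 0 0.7 0 0 0 0.05;0 0 1.2 0 0 0 0.05;0 0 2 0 0 0 0.05;0 0 2.5 0 0 0 0.05;0 0 2.5 0 0 0 0.05;0 0 2.5 0 0 0 0.05;0 0 2 0 0 0 0.05;0 0 1 0 0 0 0.05;0 0 0.3 0 0 0 0.05" --newtons 20

```text
t: 5.32
ee_pos: [551.1, 209.4, 173.5]
tcp_rot: [180.0, 0.1, 177.0]
force: [0.6, -0.5, -3.2]
finger_gap: 11.9
finger_force: 19.6
```

Run:
```python
from h import *
o=get_obs();im=camera("top")[:,:,::-1].copy();i2=camera("side")[:,:,::-1]
print({k:np.round(o[k],1).tolist() for k in("ee_pos","tcp_rot","force","finger_force")})
cv2.imwrite("pics/t2.png",im);cv2.imwrite("pics/s2.png",i2)
cv2.imwrite("pics/c2.png",np.hstack([cv2.resize(im[150:350,180:380],(400,400)),cv2.resize(i2[120:400,200:480],(400,400))]))
```

```text
{'ee_pos': [551.1, 209.4, 173.5], 'tcp_rot': [180.0, 0.1, 177.0], 'force': [0.6, -0.5, -3.2], 'finger_force': 19.6}
```

View pics/c2.png

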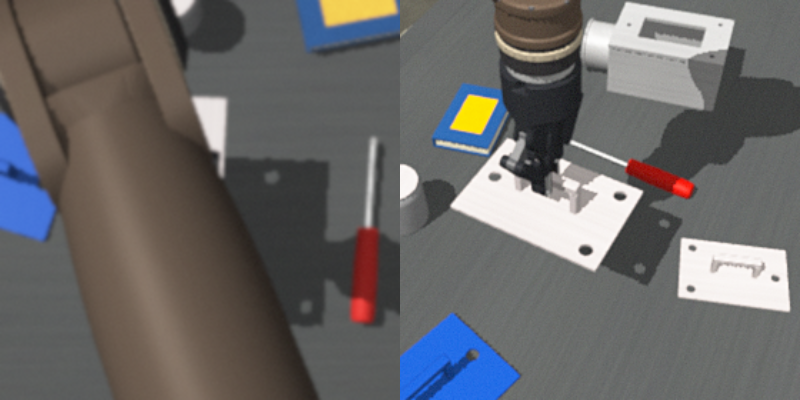

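The plate is held level (holes at (495,177), (620,196) and (586,250) in the right half of the crop), and the shadow shows it clear of the bench. I carry it over at underside height of about 150 mm.

Emit:
jog_arm --deltas "0 -0.5 0 0 0 0.7 0.05;0 -1.5 0 0 0 0.7 0.05;0 -2.5 0 0 0 0.7 0.05;0 -3.3 0 0 0 0.7 0.05;0 -3.5 0 0 0 0.7 0.05;0 -3.5 0 0 0 0.7 0.05;0 -3.5 0 0 0 0.7 0.05;0 -3.5 0 0 0 0.7 0.05;0 -3.5 0 0 0 0.7 0.05;0 -3.5 0 0 0 0.7 0.05"

```text
t: 6.68
ee_pos: [550.1, -80.7, 172.5]
tcp_rot: [-180.0, -0.0, -176.0]
force: [-0.2, -0.3, -1.7]
finger_gap: 11.9
finger_force: 19.6
```

Emit:
jog_arm --deltas "-0.05 -3.5 0 0 0 0.7 0.05;-0.05 -3.5 0 0 0 0.7 0.05;-0.05 -3.0 0 0 0 0.7 0.05;-0.05 -2.2 0 0 0 0.7 0.05;0 -1.4 0 0 0 0.7 0.05;0 -0.7 0 0 0 0.45 0.05;0 -0.35 0 0 0 0.2 0.05;0 0 0 0 0 0 0.05;0 0 0 0 0 0 0.05"

```text
t: 7.8
ee_pos: [549.0, -224.6, 172.8]
tcp_rot: [180.0, 0.0, -171.8]
force: [-0.3, 0.5, -2.3]
finger_gap: 11.3
finger_force: 19.6
```

Run:
```python
from h import *
o=get_obs();m=camera_model("wrist");im=camera("wrist")[:,:,::-1].copy();i2=camera("side")[:,:,::-1];i3=camera("top")[:,:,::-1]
print({k:np.round(o[k],1).tolist() for k in("ee_pos","tcp_rot","joint_positions","force","finger_force")})
print([np.round(proj(m,np.array(p),True),1).tolist() for p in [(473.4,-194.1,96),(485.5,-277.3,96),(618.1,-215.9,96)]])
for n,i in(("w3",im),("s3",i2),("t3",i3)):cv2.imwrite(f"pics/{n}.png",i)
```

```text
{'ee_pos': [549.0, -224.6, 172.8], 'tcp_rot': [180.0, 0.0, -171.8], 'joint_positions': [-22.3, 14.9, -0.2, 74.9, 0.0, -30.4], 'force': [-0.3, 0.5, -2.3], 'finger_force': 19.6}
[[391.8, 138.4], [248.5, 138.9], [320.3, 351.0]]
```

View pics/w3.png

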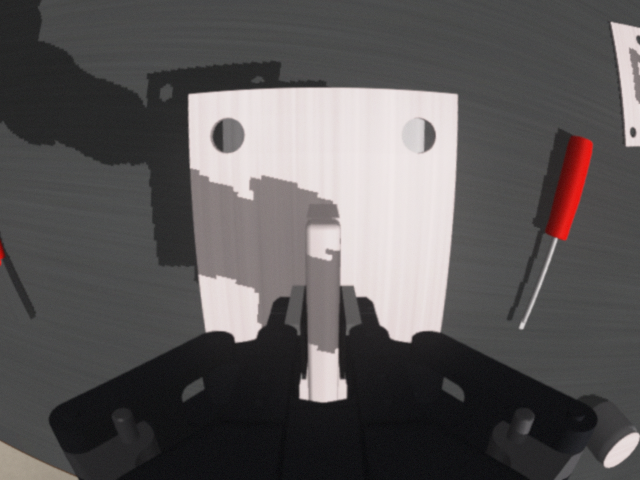

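The held plate has rear holes at (228,135) and (419,135), with the bright flange showing through them. I measure those at the plate's top height.

```bash
cat >> h.py <<'E'
T=np.array([[548.8,-225.8],[0,0]])
def rear(im,m,px,ztop,thr=150,r=19):
    """rear hole centres from the bright/dim rim: ellipse fit to the radial edge"""
    g=cv2.GaussianBlur(cv2.cvtColor(im,cv2.COLOR_BGR2GRAY),(3,3),0).astype(np.float32);out=[]
    for u,v in px:
        pts=[]
        for a in np.arange(0,2*np.pi,.1):
            rr=np.arange(r-9,r+7,.25)
            s=cv2.remap(g,(u+rr*np.cos(a)).astype(np.float32)[None],(v+rr*np.sin(a)).astype(np.float32)[None],1)[0]
            d=s[4:]-s[:-4]
            if d.max()>15:k=d.argmax()+2;pts.append((u+rr[k]*np.cos(a),v+rr[k]*np.sin(a)))
        pts=np.array(pts,np.float32);(c,ax,_)=cv2.fitEllipseDirect(pts)
        print("px",np.round(c,1),"axes",np.round(ax,1),len(pts));out.append(onz(m,*c,ztop,True))
    return out
def rep(P):
    P=np.array(P);d=P[0]-P[1];mid=(P[0]+P[1])[:2]/2;y=np.degrees(np.arctan2(-d[0],d[1]))
    c=mid+70*np.array([np.cos(np.radians(y)),np.sin(np.radians(y))])
    print("span",np.linalg.norm(d),"yaw",y,"centre",c)
E
python3 - <<'E'
from h import *
m=camera_model("wrist");im=cv2.imread("pics/w3.png")
rep(rear(im,m,[(419,135),(228,135)],154))
E
```

```text
px [410.2 135.2] axes [40.6 50.3] 30
px [227.7 135.2] axes [32.1 35.5] 63
span 79.14897629060279 yaw 8.064493005717434 centre [ 547.75673488 -226.21024978]
```

View pics/s3.png

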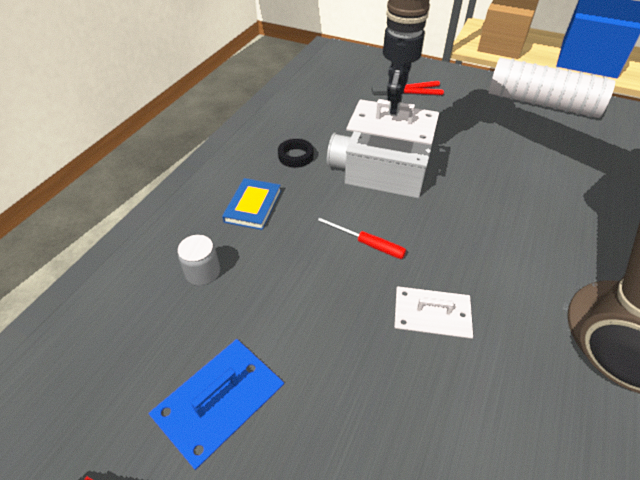

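The side view shows the plate over the box, pipe end matching, with a visible gap. I lower it to about 14 mm above the flange and look through the holes.

Emit:
jog_arm --deltas "0 -0.05 -0.5 0 0 0 0.05;0 0 -0.8 0 0 0 0.05;0 0 -0.9 0 0 0 0.05;0 0 -0.7 0 0 0 0.05;0 0 -0.4 0 0 0 0.05;0 0 -0.2 0 0 0 0.05;0 0 -0.1 0 0 0 0.05;0 0 0 0 0 0 0.05;0 0 0 0 0 0 0.05"

```text
t: 9.07
ee_pos: [549.0, -225.7, 137.0]
tcp_rot: [-180.0, 0.0, -171.9]
force: [-0.1, 0.6, -2.5]
finger_gap: 11.8
finger_force: 19.6
```

Run:
```python
from h import *
o=get_obs();m=camera_model("wrist");im=camera("wrist")[:,:,::-1].copy();i2=camera("side")[:,:,::-1];i3=camera("top")[:,:,::-1]
print({k:np.round(o[k],1).tolist() for k in("ee_pos","tcp_rot","force","finger_force")})
for n,i in(("w4",im),("s4",i2),("t4",i3)):cv2.imwrite(f"pics/{n}.png",i)
print([np.round(proj(m,np.array(p),True),1).tolist() for p in [(473.4,-194.1,96),(485.5,-277.3,96)]])
f=lambda i,a,b,c,d:cv2.resize(i[a:b,c:d],(400,300),interpolation=cv2.INTER_CUBIC)
cv2.imwrite("pics/c4.png",np.vstack([np.hstack([f(im,105,165,380,460),f(im,105,165,190,270)]),np.hstack([f(i2,95,170,340,440),f(i3,180,300,420,580)])]))
```

```text
{'ee_pos': [549.0, -225.7, 137.0], 'tcp_rot': [-180.0, 0.0, -171.9], 'force': [-0.1, 0.6, -2.5], 'finger_force': 19.6}
[[407.0, 138.1], [236.4, 138.6]]
```

View pics/c4.png

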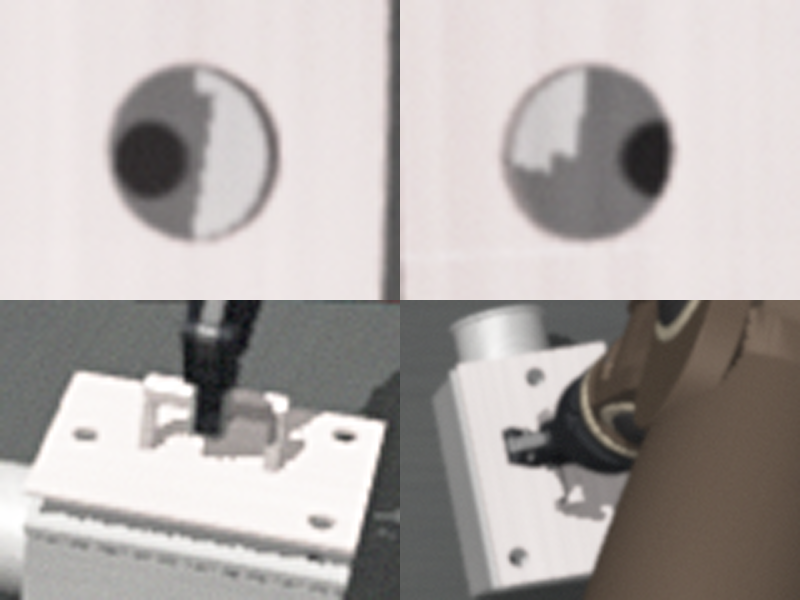

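At top left, hole0 has its rim centre at wrist px (418.8,135.4) and its threaded hole at (409.8,137.0). At top right, hole1 has its rim at (227.4,135.4) and its threaded hole, partly hidden, at about (240.5,137). I convert both to offsets.

Run:
```python
from h import *
m=camera_model("wrist")
for zt in(116,118):
  C=[onz(m,u,v,zt,True) for u,v in[(418.8,135.4),(227.4,135.4)]]
  D=[onz(m,u,v,96,True) for u,v in[(409.8,137),(240.9,137)]]
  rep(C);rep(D);print(np.round(np.array(D)-C,1)[:,:2].tolist())
m=camera_model("top");t=cv2.imread("pics/t4.png",0)
px=[dark(t,420+int(535-400)*160//400,180+76*120//300),dark(t,420+118*160//400,180+256*120//300)]
for q,l in zip(px,((70,0),(-70,42))):
  a=np.radians(8.15);e=np.array([548.8+l[0]*np.cos(a)-l[1]*np.sin(a),-225.8+l[0]*np.sin(a)+l[1]*np.cos(a)])
  print(q,e-onz(m,*q,118)[:2])
```

```text
span 84.23706748017196 yaw 8.131348887311818 centre [ 547.39637647 -225.22147922]
span 83.12433714418434 yaw 8.198540645276674 centre [ 547.75815989 -223.9419932 ]
[[0.4, 0.6], [0.3, 1.8]]
span 83.19881633345605 yaw 8.13134888731182 centre [ 547.44790886 -225.2127887 ]
span 83.12433714418434 yaw 8.198540645276674 centre [ 547.75815989 -223.9419932 ]
[[0.3, 1.1], [0.4, 1.2]]
(np.float64(473.26457010963645), np.float64(210.22473071744565)) [-0.34170374  0.70772473]
(np.float64(466.13288718929255), np.float64(282.3388666782548)) [-0.01890446 -0.24513905]
```

Both views agree that the plate is within about 1.3 mm, with yaw equal. I shift +0.8 mm in y and lower 6.5 mm.

Emit:
jog_arm --deltas "0 0.04 -0.2 0 0 0 0.05;0 0.04 -0.25 0 0 0 0.05;0 0 -0.2 0 0 0 0.05;0 0 0 0 0 0 0.05;0 0 0 0 0 0 0.05;0 0 0 0 0 0 0.05;0 0 0 0 0 0 0.05"

```text
t: 10.1
ee_pos: [549.0, -224.9, 130.4]
tcp_rot: [-180.0, 0.0, -171.9]
force: [-1.0, 0.8, -2.2]
finger_gap: 11.6
finger_force: 19.6
```

Run:
```python
from h import *
o=get_obs();m=camera_model("wrist");im=camera("wrist")[:,:,::-1].copy();i2=camera("side")[:,:,::-1]
print({k:np.round(o[k],2).tolist() for k in("ee_pos","tcp_rot","force","finger_force")})
f=lambda i,a,b,c,d:cv2.resize(i[a:b,c:d],(400,300),interpolation=cv2.INTER_CUBIC)
cv2.imwrite("pics/c5.png",np.vstack([np.hstack([f(im,105,165,380,460),f(im,105,165,190,270)]),np.hstack([f(i2,95,170,340,440),f(i2,105,165,330,410)])]))
```

```text
{'ee_pos': [548.96, -224.88, 130.37], 'tcp_rot': [-180.0, 0.01, -171.86], 'force': [-1.05, 0.77, -2.24], 'finger_force': 19.63}
```

View pics/c5.png

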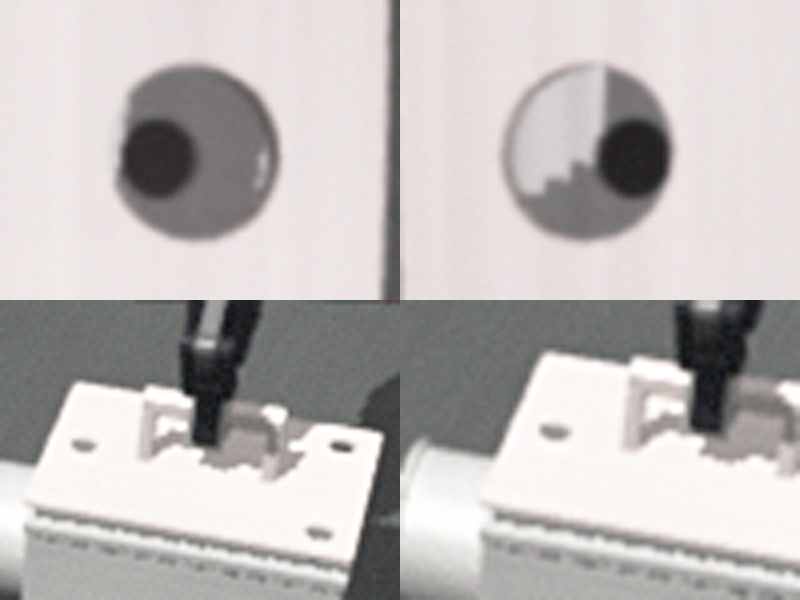

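Both threaded holes sit symmetrically within the cover holes (hole0 -7.6 px, hole1 +9.4 px, the rest being parallax). The gap is clear and works out at about 11 mm, so I hand in.

```bash
python3 -c "
from cell import *
print(close_job())"
```

```text
the job is handed in; nothing more can be done
None
```

I handed the job in with the cover held level at rest about 11 mm above the flange, by my measurement. Its two rear holes are aligned to about 1 mm and the pipe-end hole was last checked from above before the final 6.5 mm lowering. The grip stayed at 20 N a finger, the gripper's minimum, above the suggested 10–15 N but below the 30 N dent limit. No verdict came back on closing.

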